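Hang the dryer lint screen on the rail and spray it

TASK

Take the wider of the two tent-shaped dryer lint screens off the rubber mat, hang it astride the steel bar in the bay right in front of the spray canister's nozzle, and let go of it. Then press the canister's sprung cap fully down, so that the hanging screen gets sprayed, and let the cap come back up. Do not press the cap before the screen hangs there, do not knock the screen off again, and leave all the other loose things standing where they are.

Things in the scene. Friction and masses are not known exactly. Their poses are not given: they have to be found in the camera images.
- wide_screen: The wide lint screen, to be hung: rigid grey inverted-V tent, loose, about 0.13 kg, 100 mm wide along its y (ridge), 64 mm across its feet (x), 130 mm high. Origin midway between its feet at their level, z up. Two 4 mm panels lean in from 56 mm clear at the feet to 32 mm clear at z = 87 mm; above them a shallow roof, inner apex at z = 95 mm. Same after a half turn.
- screen_grip (a point): Middle of the grip bar on top of the wide screen: bar 14 mm thick (x), 60 mm long (y), from 96 to 130 mm above the screen's origin. This point is 113 mm above the origin.
- narrow_screen: The other lint screen, a bystander: the same shape, height and cross-section, but only 60 mm wide along y, its grip bar 40 mm long. It changes places with the wide one. Loose.
- station: Fixed spray station, left or right of centre (mat on the other side): grey base plate 220 (x) by 340 (y) by 8 mm, origin under its centre, z up. A bar (see bar_mid) along its y is carried by three 14 mm posts at x = -55, y = -150, 0 and 150 mm, 200 mm high, making two bays of 136 mm clear. Behind the bays, at x = 50, y = 75 and -75 mm: canister and refill, either way round.
- bar_mid (a point): Middle of the horizontal round steel bar's axis, at the middle post: bar 14 mm thick, 314 mm long, axis 170 mm above the station's origin. A screen hung fully down has its origin 87 mm below this axis (83 mm above the station's origin) and its feet clear of everything.
- canister: The spray canister, clamped fixed on the station: white bottle 56 mm in diameter (64 at the clamp ring) with a sprung cap as its head. Origin at the centre of its underside, 8 mm above the station's origin; z up. Its nozzle points along its -x at the bar, which runs parallel to its y at x = -105 mm. The screen belongs there, centred at y = 0 in this frame.
- nozzle_cap (a joint): The sprung cap of the canister: how far it is pressed down, 0 (up) to 0.008 m (fully down). It needs about 4 N to begin to move and 8.5 N fully down, and springs back when let go.
- cap_top (a point): Centre of the cap's flat top (34 mm diameter), which lies 150 mm above the canister's origin when up; moves with the cap. A small nozzle, 10 mm across, sticks 12 mm out of its side.
- refill: The refill bottle clamped fixed beside the canister: the same white bottle but with a narrow screw cap (22 mm), nothing to press; 136 mm tall; origin at the centre of its underside.
- mat: Fixed black rubber mat 280 (x) by 300 (y) by 4 mm, on which the two lint screens, the softener bottle and the box stand; origin at the centre of its underside.
- jug: Tall white detergent jug, 84 mm diameter, 270 mm high, standing loose between the mat and the station; origin at the centre of its underside. Bystander.
- softener: Small white softener bottle, 60 mm diameter, 150 mm high, loose on the mat; origin at the centre of its underside. Bystander.
- sheet_box: Cardboard box 60 (x) by 90 (y) by 55 mm high, loose on the mat; origin at the centre of its underside. Bystander.
- dosing_cup: Clear dosing cup, 66 mm across, 65 mm high, loose, beyond the jug; origin at the centre of its underside. Bystander.
- brush: Brush 180 mm long lying loose towards the table's far edge. Bystander.
Things that resemble listed ones, but are neither listed nor needed, are in the scene too. What is shaped like the wide_screen but blue is not meant.

How it is judged (in metres and radians):
On the way, in this order (a step that is already met when the one before it is completed fails the run):
1. the wide screen hangs astride the bar in the canister's bay, and is let go (x of wide_screen in the frame of canister between -0.13 and -0.08 m and y of wide_screen in the frame of canister between -0.03 and 0.03 m and z of wide_screen in the frame of canister between 0.066 and 0.084 m and angle between wide_screen's own z axis and vertical below 0.3 rad and angle between the y axis of wide_screen and the y axis of station, either way round below 0.25 rad and contact force between the fingers and wide_screen below 0.1 N), for 0.2 s.
2. the cap is pressed fully down (more than 6 of its 8 mm) while the screen hangs there (x of wide_screen in the frame of canister between -0.13 and -0.08 m and y of wide_screen in the frame of canister between -0.03 and 0.03 m and z of wide_screen in the frame of canister between 0.066 and 0.084 m and angle between wide_screen's own z axis and vertical below 0.3 rad and angle between the y axis of wide_screen and the y axis of station, either way round below 0.25 rad and value of joint nozzle_cap above 0.006 m), for 0.05 s.
At the end, for the whole second after the job is handed in: Wide screen at rest astride the bar: origin within 25 mm of the bar across it, 30 mm of the nozzle line along it, 66 to 84 mm above the canister origin, upright within 0.3 rad, ridge within 0.25 rad of the bar; cap up again within 1.5 mm (x of wide_screen in the frame of canister between -0.13 and -0.08 m and y of wide_screen in the frame of canister between -0.03 and 0.03 m and z of wide_screen in the frame of canister between 0.066 and 0.084 m and angle between wide_screen's own z axis and vertical below 0.3 rad and angle between the y axis of wide_screen and the y axis of station, either way round below 0.25 rad and value of joint nozzle_cap below 0.0015 m and linear speed of wide_screen below 0.03 m/s); the robot touches nothing.
It fails at once if the cap is pressed before the screen hangs in front of it (value of joint nozzle_cap above 0.003 m and not (x of wide_screen in the frame of canister between -0.13 and -0.08 m and y of wide_screen in the frame of canister between -0.03 and 0.03 m and z of wide_screen in the frame of canister between 0.066 and 0.084 m and angle between wide_screen's own z axis and vertical below 0.3 rad and angle between the y axis of wide_screen and the y axis of station, either way round below 0.25 rad)).
It fails at once if a bystander is moved by more than 25 mm (distance of any of narrow_screen, softener, sheet_box, jug, dosing_cup, brush from where it was at the start of the episode above 0.025 m).
It also fails if it takes over 58 s, if anything falls off the work surface, if the arm or the gripper's body presses on something with over 40 N, if the wrist force passes 120 N, or if a joint passes its speed limit or range.

ROBOT

A 6-joint arm with a two-finger parallel gripper is mounted at the origin on the work surface. World frame = base frame: x ahead of the robot, y to its left, z up, the work surface at z = 0. Lengths are in mm, angles in rad, forces in N, time in s.
With the tool pointing down it reaches from about 350 to 975 mm from the base axis. Payload 7.1 kg.
Tool frame: the origin (TCP) lies on the front face of the gripper's body, between the roots of the fingers; the fingertips stand 80 mm ahead of it and the grasp point (between the pads) lies 61 mm ahead of it (env.tips_ahead is the distance from the TCP to the fingertips, in mm); z points along the fingers, y is the line along which they close (so a half turn about z gives the same grasp; the last joint's range is limited). The gripper opens to 88 mm and grips with 3 to 60 N. Pads are 20 mm wide; open, the fingers measure 115 mm over their backs; the gripper's body (75 mm by 178 mm) begins 61 mm behind the grasp point.
Start: joints at [-1.148, 0.423, 1.63, -0, 1.089, -0.019], TCP at [267.244, -564.965, 302.675] pointing down, gripper open.
Joint ranges: [-3, 3], [-0.9, 2.11], [0.09, 2.58], [-1.31, 4.45], [0.11, 2.69], [-2.54, 2.54]. Speed limits (rad/s): [2.39, 2.39, 3.01, 3.14, 3.14, 3.14].

INTERFACE

Orientations are given as a unit quaternion [x, y, z, w].
In Python, from station import env, set_gripper, viewer, workorder gives the robot as it stands. Calls block until the motion is done:
- env.reach(position, orientation): joint-space move of the TCP to a pose.
- env.move_l(position, rot=None, rate=150, f_stop=None): straight line of the TCP; rot=None keeps the orientation; rate is the mean speed in mm/s. With f_stop (N) it stops when the force on the tool has changed by that much, and returns True; else False.
- env.move_joints(angles): joint-space move.
- set_gripper(opening): finger opening in mm; the grip force is fixed at half the most; returns when the fingers have stopped.
- env.hold(seconds).
- env.ik(position, orientation): joint angles nearest the present ones, or None.
- env.read_state(): the state.
- viewer.camera(name): name is "side" or "top" or "wrist"; returns the picture (420x560x3 uint8, blue, green, red); there is no depth.
- viewer.camera_params(name): a dict with "fx", "fy", "cx", "cy" (pixels), "pose" (4x4, takes a point from camera to world coordinates); the wrist camera has in their place "tool_from_camera" (4x4, takes a point from camera to tool coordinates, whose origin is the TCP and whose axes are the flange's). Camera axes: x right, y up, looking along -z (the intrinsics and any distortion apply to the point x, -y, -z); pixel columns grow to the right and rows downward; lengths in mm; the calibration is good to about 2 mm. The wrist camera is an equidistant fisheye: a pixel r from the principal point sees the ray r / f radians off the axis. A picture is of the moment at which its call begins: read the wrist's pose just before it. camera_params takes no time and is no camera call.
A pose or a line that the arm cannot do raises env.IKError and nothing moves.
- workorder.sign_off(): hands the job in; it is judged then, once.
The state is a dict: "time_s": time; "qpos": joint angles; "dq": joint speeds; "tau": joint torques, N m; "tool_pos": TCP position; "orientation": TCP orientation; "force": force on the tool from outside, world axes, zero at the start; "wrist_torque": the same for the moment, N m; "width": finger opening in mm; "grip_force": force on a finger pad.
Only numpy, scipy, OpenCV 4.12 (cv2) and the standard library are available. Lean on these libraries where they do the work, as an engineer would, in place of code of your own. Each camera call takes 0.05 s, during which the arm holds its last target. There are 200 camera calls.

## Working session

There is one attempt and no reset: what is moved stays moved. The work goes in short steps, each a Python script; the robot and the scene stay as the last script left them, time stands still between calls to the robot, and variables do not carry over. Pictures are saved under pics/ and viewed, at most 10 in all, crops included, and the job is handed in when it is done.

```bash
ls; mkdir -p pics
python3 - <<'E'
from station import env, set_gripper, viewer, workorder
import cv2,numpy as np
np.set_printoptions(precision=4,suppress=True)
for n in ("top","side"):
    cv2.imwrite(f"pics/{n}.png",viewer.camera(n)); p=viewer.camera_params(n); print(n,p)
print(viewer.camera_params("wrist"))
s=env.read_state();print(s)
E
```

```text
pics
top {'fx': 444.13025709003364, 'fy': 444.13025709003364, 'cx': 273.4385408690906, 'cy': 218.2542980915287, 'pose': array([[  -0.0507,    0.976 ,   -0.212 ,  383.6053],
       [  -0.9987,   -0.0505,    0.0065,   25.4475],
       [  -0.0044,    0.2121,    0.9772, 1245.4179],
       [   0.    ,    0.    ,    0.    ,    1.    ]])}
side {'fx': 389.84038242895633, 'fy': 389.84038242895633, 'cx': 279.0317444797751, 'cy': 212.62645233682892, 'pose': array([[ -0.9999,   0.0094,  -0.006 , 590.121 ],
       [ -0.0101,  -0.5295,   0.8482, 674.735 ],
       [  0.0048,   0.8482,   0.5296, 562.7194],
       [  0.    ,   0.    ,   0.    ,   1.    ]])}
{'fx': 325.19226210127806, 'fy': 325.19226210127806, 'cx': 273.3471592801722, 'cy': 209.74993495516736, 'tool_from_camera': array([[ -0.0007,   0.9626,   0.2711,  74.9707],
       [  1.    ,   0.0009,  -0.0009,   0.4724],
       [ -0.0011,   0.2711,  -0.9626, -81.4259],
       [  0.    ,   0.    ,   0.    ,   1.    ]])}
{'time_s': 0.1, 'qpos': array([-1.148 ,  0.4238,  1.6306,  0.    ,  1.0886, -0.019 ]), 'dq': array([-0.0006, -0.0013, -0.0017, -0.0013, -0.0003, -0.0011]), 'tau': array([ -0.0011, -54.5617, -27.4326,   0.0644,   0.0188,  -0.    ]), 'tool_pos': array([ 267.0909, -564.6233,  301.9801]), 'orientation': array([ 0.9757,  0.2191, -0.0001, -0.0007]), 'force': array([0.7496, 0.4038, 0.3936]), 'wrist_torque': array([-0.0143,  0.0254, -0.0773]), 'grip_force': 0.0, 'width': 87.78307152788624}
```

View pics/top.png

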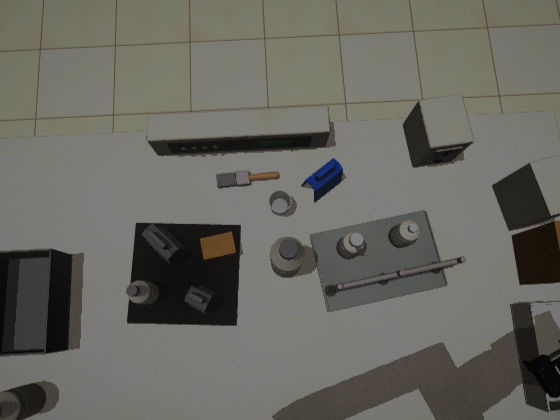

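View pics/side.png

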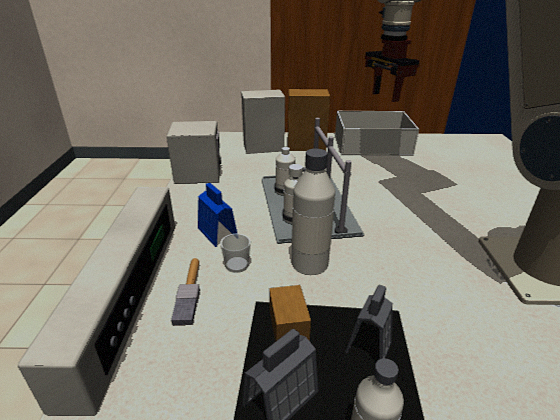

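Top view: two grey tents on the mat, at (165,243), the larger one, and at (200,298); a blue one at (323,178) is excluded. Station at (380,262), with bottles at (352,244) and (405,233). I'll enlarge the mat and the station.

Run:
```python
import cv2,numpy as np
t=cv2.imread("pics/top.png")
a=cv2.resize(t[215:335,120:250],None,fx=5,fy=5,interpolation=cv2.INTER_CUBIC)
a=np.clip(a.astype(float)*1.8,0,255).astype(np.uint8)
b=cv2.resize(t[205:315,305:475],None,fx=4.7,fy=4.7,interpolation=cv2.INTER_CUBIC)
b=np.clip(b.astype(float)*1.2,0,255).astype(np.uint8)
cv2.imwrite("pics/mat.png",a);cv2.imwrite("pics/st.png",b);print(a.shape,b.shape)
```

```text
(600, 650, 3) (517, 799, 3)
```

View pics/mat.png

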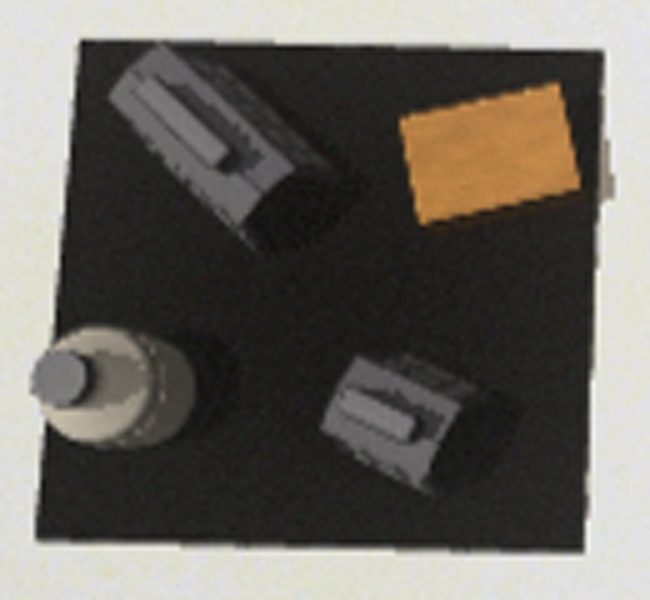

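View pics/st.png

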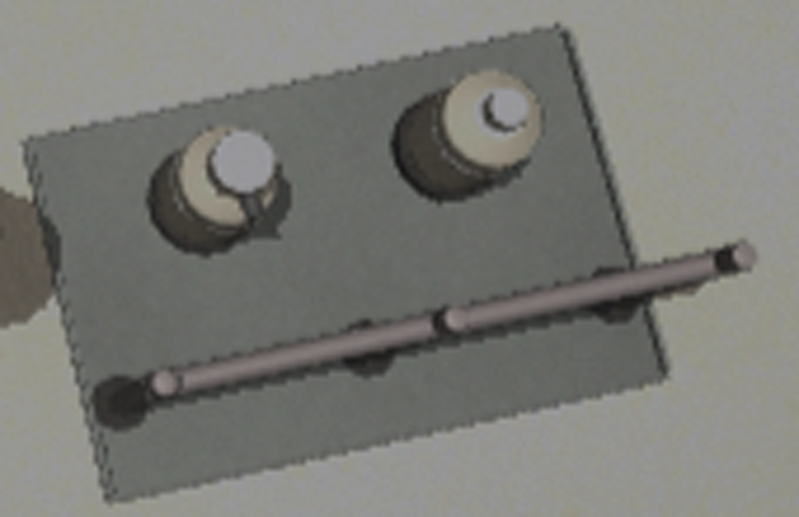

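The canister is the bottle at crop (242,160): broad cap with the nozzle towards the bar. The refill at (505,110) has a narrow cap. The wide screen is the one with the long grip bar at crop (184,120), full image (157,239); the narrow one at (378,415) is clearly shorter. I'll take a first position estimate from the top camera, using assumed heights.

```bash
cat > h.py <<'E'
from station import env, set_gripper, viewer, workorder
import cv2,numpy as np
from scipy.spatial.transform import Rotation as R
np.set_printoptions(precision=4,suppress=True)
def T(s):
    M=np.eye(4);M[:3,:3]=R.from_quat(s["orientation"]).as_matrix();M[:3,3]=s["tool_pos"];return M
def ray(name,px,state=None):
    p=viewer.camera_params(name);u=(px[0]-p["cx"])/p["fx"];v=(px[1]-p["cy"])/p["fy"]
    if name=="wrist":
        r=np.hypot(u,v);k=np.sin(r)/r if r>1e-9 else 1
        d=np.array([u*k,-v*k,-np.cos(r)]);M=T(state)@p["tool_from_camera"]
    else: d=np.array([u,-v,-1.]);M=p["pose"]
    d=M[:3,:3]@d;return M[:3,3],d/np.linalg.norm(d)
def atz(r,z): c,d=r;return c+d*(z-c[2])/d[2]
def tri(rs):
    A=sum(np.eye(3)-np.outer(d,d) for c,d in rs);b=sum((np.eye(3)-np.outer(d,d))@c for c,d in rs)
    x=np.linalg.solve(A,b);return x,[np.linalg.norm(np.cross(d,x-c)) for c,d in rs]
def proj(pts,name,state=None):
    p=viewer.camera_params(name);M=T(state)@p["tool_from_camera"] if name=="wrist" else p["pose"]
    q=(np.atleast_2d(pts)-M[:3,3])@M[:3,:3];q=q*[1,-1,-1]
    if name=="wrist":
        th=np.arctan2(np.hypot(q[:,0],q[:,1]),q[:,2]);ph=np.arctan2(q[:,1],q[:,0]);uv=np.c_[th*np.cos(ph),th*np.sin(ph)]
    else: uv=q[:,:2]/q[:,2:]
    return uv*[p["fx"],p["fy"]]+[p["cx"],p["cy"]]
def down(yaw): return (R.from_euler("z",yaw)*R.from_quat([1,0,0,0])).as_quat()  # tool x at yaw, y at yaw-90
def snap(fn):
    s=env.read_state();im=viewer.camera("wrist");cv2.imwrite("pics/"+fn,im);np.save("pics/"+fn+".npy",np.r_[s["tool_pos"],s["orientation"]]);return s
def ld(fn): a=np.load("pics/"+fn+".npy");return dict(tool_pos=a[:3],orientation=a[3:])
E
python3 - <<'E'
from h import *
for n,c,s,o,z in [("postL",(165,383),4.7,(305,205),200),("postM",(455,320),4.7,(305,205),200),("postR",(742,257),4.7,(305,205),200),("cap",(242,160),4.7,(305,205),158),
 ("gripA",(143,81),5,(120,215),134),("gripB",(226,159),5,(120,215),134)]:
    px=(np.array(c)+.5)/s+np.array(o)-.5; print(n,px,atz(ray("top",px),z))
s=env.read_state();print(T(s))
for y in (-3,-1.5,0,1.5): 
  for p in ([400,-150,420],[430,170,420]): print(y,p,env.ik(p,down(y)))
E
```

```text
postL [339.7128 286.0957] [ 440.8952 -127.4763  200.    ]
postM [401.4149 272.6915] [ 464.5511 -274.3423  200.    ]
postR [462.4787 259.2872] [ 488.5581 -421.4118  200.    ]
cap [356.0957 238.6489] [ 557.2716 -183.7325  158.    ]
gripA [148.2 230.8] [608.5295 338.4791 134.    ]
gripB [164.8 246.4] [566.1719 296.1394 134.    ]
[[   0.904     0.4276   -0.0005  267.0909]
 [   0.4276   -0.904     0.0012 -564.6233]
 [   0.       -0.0014   -1.      301.9801]
 [   0.        0.        0.        1.    ]]
-3 [400, -150, 420] [-0.3866 -0.016   1.9061 -0.      1.2515 -2.099 ]
-3 [430, 170, 420] [ 0.3508  0.046   1.8429 -0.      1.2527 -1.3616]
-1.5 [400, -150, 420] None
-1.5 [430, 170, 420] None
0 [400, -150, 420] [-0.3866 -0.016   1.9061 -0.      1.2515  1.1842]
0 [430, 170, 420] [ 0.3508  0.046   1.8429 -0.      1.2527  1.9215]
1.5 [400, -150, 420] [-0.3866 -0.016   1.9061 -0.      1.2515 -0.3158]
1.5 [430, 170, 420] [ 0.3508  0.046   1.8429 -0.      1.2527  0.4215]
```

Run:
```python
from h import *
env.reach([440,-230,430],down(1.731)); s=snap("w1.png"); print(s["tool_pos"],s["time_s"])
env.reach([560,290,400],down(.785)); s=snap("w2.png"); print(s["tool_pos"],s["time_s"])
for n in("w1.png","w2.png"):
    i=cv2.imread("pics/"+n);cv2.imwrite("pics/b"+n,np.clip(cv2.resize(i,(800,600),interpolation=cv2.INTER_CUBIC)*1.5,0,255).astype(np.uint8))
```

```text
[ 439.8396 -230.6522  429.633 ] 1.575
[560.3185 289.2088 400.0234] 3.5583
```

View pics/bw1.png

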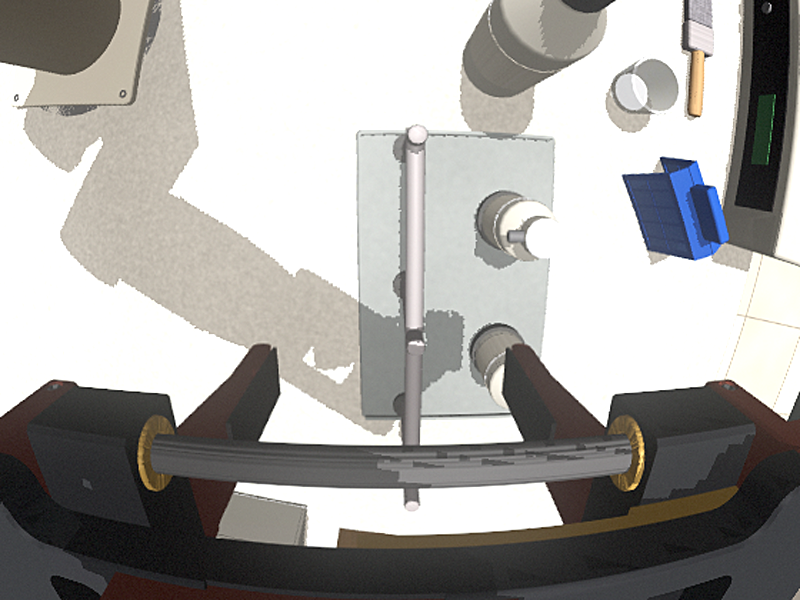

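View pics/bw2.png

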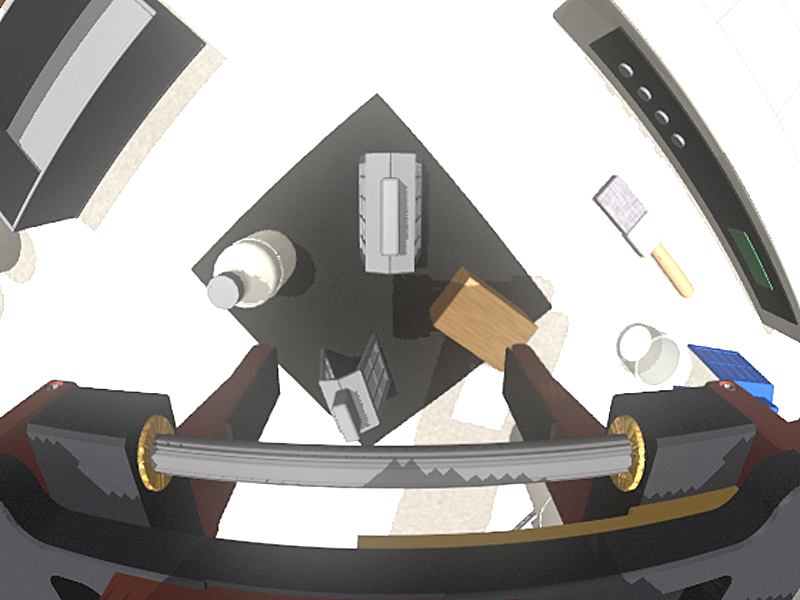

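w1 (800x600): bar post tops at (417,133), (416,343) and (411,505); canister cap at (541,239) with its nozzle pointing left to the bar; jug base near (500,80). w2: the wide screen's grip bar runs from (390,178) to (391,254), and the narrow screen is at (350,395). Next I triangulate these with the top view.

Run:
```python
from h import *
f=lambda c,s,o:(np.array(c)+.5)/s+np.array(o)-.5
st=(4.7,(305,205));mt=(5,(120,215));P={}
for n,w,px,t,a in [("L","w1.png",(417,133),(165,383),st),("M","w1.png",(416,343),(455,320),st),("R","w1.png",(411,505),(742,257),st),("cap","w1.png",(541,239),(242,160),st),
  ("gA","w2.png",(390,178),(143,81),mt),("gB","w2.png",(391,254),(226,159),mt)]:
    rs=[ray("top",f(t,*a)),ray("wrist",f(px,800/560,(0,0)),ld(w))]
    x,e=tri(rs);P[n]=x;print(n,x,np.array(e),"wrist@z",atz(rs[1],158 if n=="cap" else 134 if n[0]=="g" else 200))
print("jug base w1",atz(ray("wrist",f((500,80),800/560,(0,0)),ld("w1.png")),0),"jug top",atz(ray("top",(288,250)),270))
```

```text
L [ 441.4697 -127.7232  198.1688] [0.474 0.474] wrist@z [ 441.8655 -127.8667  200.    ]
M [ 466.5602 -278.0492  185.4821] [0.994 0.994] wrist@z [ 465.712  -272.1979  200.    ]
R [ 488.6137 -421.1667  200.5188] [0.1101 0.1101] wrist@z [ 488.8218 -421.5854  200.    ]
cap [ 560.4068 -187.6921  140.3443] [0.627 0.627] wrist@z [ 554.4591 -186.7378  158.    ]
gA [609.8701 338.9302 130.6741] [0.8255 0.8255] wrist@z [610.5675 338.4753 134.    ]
gB [568.4198 297.191  126.4314] [1.2789 1.2789] wrist@z [570.3749 297.3732 134.    ]
jug base w1 [531.0443 -31.737    0.    ] jug top [521.7647  -9.5404 270.    ]
```

Run:
```python
from h import *
set_gripper(50)
env.reach([589.5,317.6,245],down(.79)); s=snap("w3.png"); print(s["tool_pos"],s["time_s"],s["width"])
G=np.array([589.5,317.6,0]);d=np.array([np.cos(.79),np.sin(.79),0])*30
px=proj([G+d+[0,0,134],G-d+[0,0,134]],"wrist",s);print(px)
i=cv2.imread("pics/w3.png");c=px.mean(0).astype(int);print(c)
x,y=max(c[0]-70,0),max(c[1]-110,0);cr=i[y:y+200,x:x+140];cv2.imwrite("pics/bw3.png",np.clip(cv2.resize(cr,None,fx=3,fy=3,interpolation=cv2.INTER_CUBIC)*1.3,0,255).astype(np.uint8));print(x,y)
```

```text
[590.0145 317.8365 245.9631] 5.0417 49.54602435382877
[[271.5888 195.3457]
 [271.8037 282.6597]]
[271 239]
201 129
```

View pics/bw3.png

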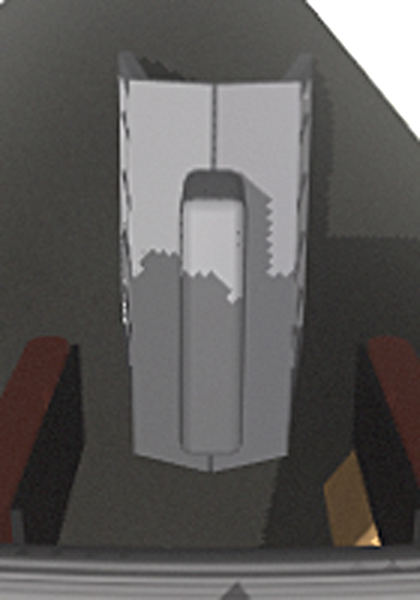

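The close view shows the grip bar top from (272,195) to (271.3,280.3), against a prediction of (271.6,195.3) to (271.8,282.7) for z = 134, so the fit is good. I'll grasp and lift now.

Run:
```python
from h import *
f=lambda c,s,o:(np.array(c)+.5)/s+np.array(o)-.5
for a,b in [((390,178),(272,195)),((391,254),(271.3,280.3))]:
    print("tri",tri([ray("wrist",f(a,800/560,(0,0)),ld("w2.png")),ray("wrist",b,ld("w3.png"))]))
E=env.move_l([589.5,317.6,178],down(.79),rate=80,f_stop=15); s=env.read_state();print(E,s["tool_pos"],s["force"])
if not E:
    set_gripper(0); s=env.read_state();print(s["width"],s["grip_force"],s["tool_pos"])
    env.move_l([589.5,317.6,300],rate=120); s=env.read_state();print(s["width"],s["grip_force"],s["force"],s["time_s"])
```

```text
tri (array([610.5301, 338.4543, 131.4195]), [np.float64(0.015578376931333697), np.float64(0.015578376931387288)])
tri (array([570.1595, 297.8487, 135.0382]), [np.float64(0.4902000276478614), np.float64(0.4902000276478495)])
False [589.7932 317.7701 178.3932] [-0.213   0.0435 -0.3747]
14.064579280394755 41.77589423954487 [589.8027 318.4852 179.7265]
13.751619763378722 41.499935165047646 [ 0.3539 -0.4636 -2.0327] 7.9
```

Run:
```python
from h import *
q=down(1.731)
env.move_l([589.5,317.6,480],rate=200)
env.reach([453.1,-200.5,480],q); s=env.read_state();print(s["tool_pos"],s["width"],s["time_s"])
env.move_l([453.1,-200.5,380],q,rate=150)
s=snap("w4.png");print(s["tool_pos"],s["force"])
print(env.move_l([453.1,-200.5,285],q,rate=100,f_stop=8)); print(env.read_state()["tool_pos"])
print(env.move_l([453.1,-200.5,253],q,rate=25,f_stop=5))
s=snap("w5.png");print(s["tool_pos"],s["force"],s["width"],s["time_s"])
i=np.hstack([cv2.imread("pics/w4.png")[:300,140:420],cv2.imread("pics/w5.png")[:300,140:420]])
cv2.imwrite("pics/bw5.png",cv2.resize(i,None,fx=1.4,fy=1.4))
```

```text
[ 453.4166 -200.1734  479.8927] 14.249682996112645 10.8833
[ 453.6409 -200.5667  380.7464] [ 0.6834 -0.0947 -2.8486]
False
[ 453.4468 -200.6813  285.55  ]
True
[ 453.0261 -200.4692  258.6107] [-0.9583  0.8162  5.9344] 13.761646936071108 13.825
```

View pics/bw5.png

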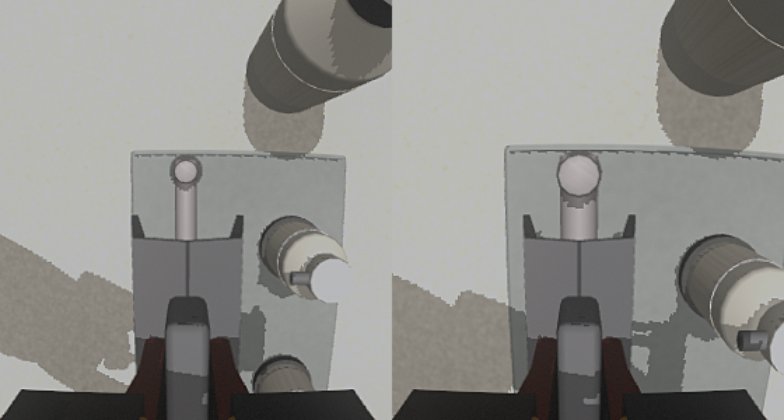

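The screen is astride the bar, with contact at TCP z 258.6 (expected about 258). I'll release, back off upward and look.

Run:
```python
from h import *
set_gripper(36); env.hold(.3); s=env.read_state();print(s["width"],s["grip_force"],s["force"])
p=s["tool_pos"]
env.move_l([p[0],p[1],345],rate=80)
set_gripper(0)
q=down(1.731)
env.move_l([556.5,-184.3,345],q,rate=120); env.hold(.3)
s=snap("w6.png");print(s["tool_pos"],s["time_s"])
o=np.array([453.1,-200.5,83]);Y=np.array([-.159,.987,0])
print("expected grip top ends",proj([o+30*Y+[0,0,130],o-30*Y+[0,0,130],[556.5,-184.3,158]],"wrist",s), proj([o+30*Y+[0,0,130],o-30*Y+[0,0,130]],"side"))
i=cv2.imread("pics/w6.png");cv2.imwrite("pics/bw6.png",cv2.resize(i[:360],None,fx=1.4,fy=1.4))
```

```text
36.01313804121243 0.0 [-0.6304  0.1544 -0.5051]
[ 556.1999 -184.4557  345.1983] 17.9917
expected grip top ends [[126.9248 187.1942]
 [137.0196 263.5415]
 [272.6131 207.3412]] [[343.3083 147.8545]
 [336.2513 138.3971]]
```

View pics/bw6.png

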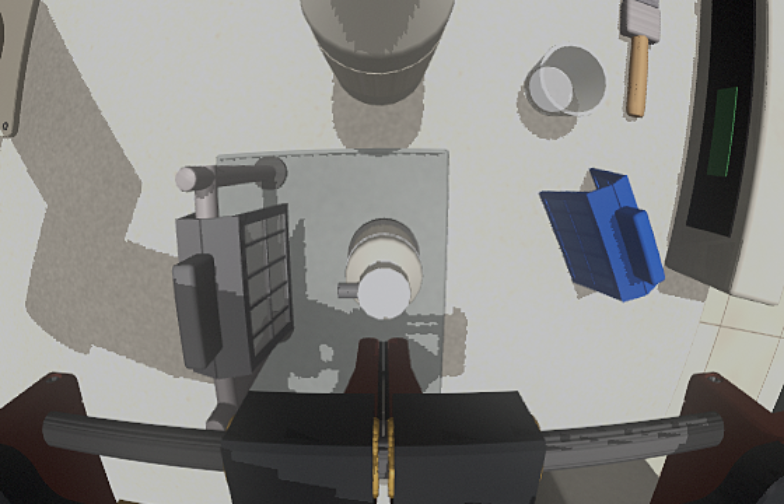

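The screen hangs as predicted: grip ends at full-image (127,189) and (138,261), against (127,187) and (137,263) expected. The cap is at (274.3,208.6), against (272.6,207.3). Now I check its height and press it.

Run:
```python
from h import *
print("cap tri",tri([ray("wrist",((541.5)/800*560-.5,239.5*.7-.5),ld("w1.png")),ray("wrist",(274,208.2),ld("w6.png")),ray("top",(356.1,238.65))]))
env.move_l([557,-184.7,252],rate=100)
z0=env.read_state();print(z0["tool_pos"],z0["force"])
hit=env.move_l([557,-184.7,225],rate=20,f_stop=16); s=env.read_state();print(hit,s["tool_pos"],s["force"])
env.hold(.3);s=env.read_state();print(s["tool_pos"],s["force"])
env.move_l([557,-184.7,252],rate=40)
env.move_l([557,-184.7,345],rate=100); env.hold(.5)
s=snap("w7.png");print(s["tool_pos"],s["force"],s["time_s"])
d=cv2.absdiff(cv2.imread("pics/w6.png"),cv2.imread("pics/w7.png"))
print("mean diff screen/cap",d[140:280,110:215].mean(),d[170:235,230:310].mean())
i=cv2.imread("pics/w7.png");cv2.imwrite("pics/bw7.png",cv2.resize(i[:360],None,fx=1.4,fy=1.4))
```

```text
cap tri (array([ 558.9001, -187.7739,  145.6618]), [np.float64(1.1725584891396341), np.float64(0.6948233392759983), np.float64(1.672232061500733)])
[ 557.378  -184.8209  252.6064] [ 0.8808 -0.3016  0.3963]
True [ 557.0373 -184.697   230.479 ] [-2.1045  0.72    8.4081]
[ 557.0256 -184.7051  230.5348] [-3.0819  0.4207  8.1107]
[ 557.0012 -184.7081  344.9049] [ 0.4239  0.2566 -0.5783] 22.75
mean diff screen/cap 4.132585034013606 3.42224358974359
```

View pics/bw7.png

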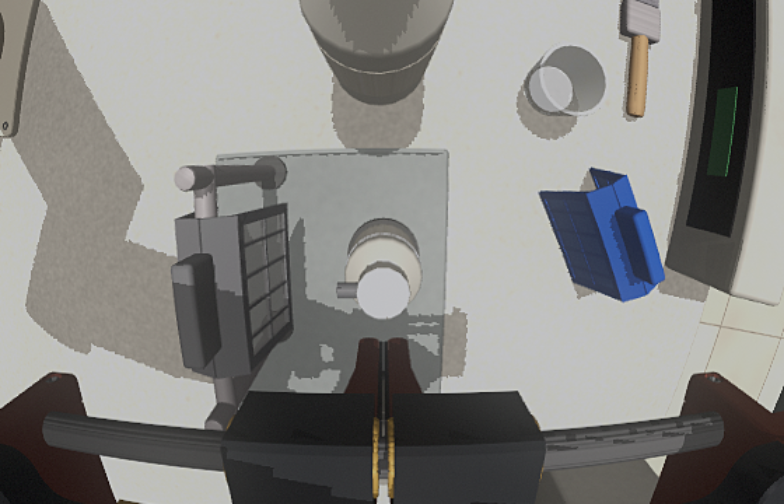

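The screen is unmoved (grip ends still at about (127,189) and (138,261)) and the cap is up again at (383,292). Held depth (7.5 mm) and force (8.1 N) both point to nearly full travel. One more slow press to make sure costs nothing, then I hand in.

Run:
```python
from h import *
env.move_l([557,-184.7,245],rate=100)
hit=env.move_l([557,-184.7,226],rate=10,f_stop=22); env.hold(.2)
s=env.read_state();print(hit,s["tool_pos"],s["force"])
env.move_l([557,-184.7,252],rate=40)
env.move_l([557,-184.7,345],rate=100); env.hold(.7)
s=snap("w8.png");a,b=cv2.imread("pics/w7.png"),cv2.imread("pics/w8.png")
print(s["time_s"],s["force"],cv2.absdiff(a,b)[140:280,110:310].mean())
print(workorder.sign_off())
```

```text
True [ 557.057  -184.712   230.5982] [-1.7924 -0.052   8.5791]
28.075 [ 0.3218  0.1269 -0.0051] 1.6729761904761904
the job is handed in; nothing more can be done
None
```

The wide screen hangs astride the bar in the canister's bay, the cap was pressed down to its stop twice (about 8.1 and 8.6 N) and sprang back, no other loose thing was touched as far as the pictures show, and the job was handed in at about 28 s; no verdict came back.

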